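# Reverse a row of seasoning shakers into a new rack

## Robot

A 7-joint arm with a two-finger parallel gripper is mounted at the origin on the work surface. World frame = base frame: x ahead of the robot, y to its left, z up, the work surface at z = 0. Lengths are in mm, angles in rad, forces in N, time in s.
With the tool pointing down it reaches from about 400 to 875 mm from the base axis. Payload 4.4 kg.
Tool frame: the origin (TCP) lies on the centre line of the jaws, within the pads' length; the fingertips stand 19 mm ahead of it and the grasp point (between the pads) is the TCP; z points along the fingers, y is the line along which they close (so a half turn about z gives the same grasp; the last joint's range is limited). The gripper opens to 85 mm and grips with 20 to 120 N. Pads are 22 mm wide; open, the fingers measure 114 mm over their backs; the gripper's body (76 mm by 85 mm) begins 54 mm behind the grasp point. The pads swing forward as they close: fully open they stand 13 mm farther back than shut.
Start: joints at [-1.378, 0.628, 0.038, 1.517, -0.027, 0.996, -0.02], TCP at [166.324, 628.374, 250.313] pointing down, gripper open.
Joint ranges: [-3.06, 3.06], [-0.37, 2.12], [-1.25, 1.32], [0.18, 2.47], [-1.1, 4.24], [0.23, 1.98], [-2.94, 2.94]. Speed limits (rad/s): [2.57, 2.57, 3.14, 3.14, 3.14, 3.14, 3.14].

## Interface

Orientations are given as [roll, pitch, yaw] about the fixed x, y, z axes, in that order (R = Rz(yaw) Ry(pitch) Rx(roll)).
In Python, from cell import ctrl, viewer, silhouettes gives the robot as it stands.
- The arm moves only by the shell command python3 -m creep 'ROWS'. ROWS is JSON, a list of rows, each an object with "jaw": the gripper command: -1 is shut, 1 is fully open, values between are in proportion; "xyz": the shift along the tool's x, y, z in mm, a list of three; "angular": the turn, a rotation vector about the tool's x, y, z in rad, a list of three. In form: [{"jaw": jaw, "xyz": [tx, ty, tz], "angular": [rx, ry, rz]}, ...]. A call has 1 to 12 rows; each row is the pose to reach, as a shift and turn from the pose commanded when the call began, along the tool's axes at that moment; what a row does not reach only later rows make up. A row lasts 1/8 s, in which the tool goes at most 62.5 mm and 10.7 degrees, less where a joint would pass 70% of its speed; a pose out of reach is approached as far as the arm can. A call with a gripper value outside its range is refused whole. The fingers move at their own pace and stop on an object; the grip force is fixed at half the most. Time passes only in rows, so rows that repeat a pose let the fingers close. It gives the time, the measured TCP pose, the force, the opening and the grip force at its end, in the units of the state.
- ctrl.read_state(): the state, without advancing time (a new reading comes with each control period).
- viewer.get_image(name): name is "side" or "top"; returns (picture, depth): 400x640x3 uint8, red, green, blue; 400x640 float32, mm along the optical axis (not along the pixel's ray), 0 where there is no reading.
- viewer.camera_model(name): a dict with "fx", "fy", "cx", "cy" (pixels), "T" (4x4, takes a point from camera to world coordinates). Camera axes: x right, y down, z forward; pixel columns grow to the right and rows downward; lengths in mm; the calibration is good to about 2 mm. A picture is of the moment at which its call begins. camera_model takes no time and is no camera call.
- ctrl.finish_job(): hands the job in; it is judged then, once.
Trained networks look in the newest picture that a camera, given by its name, has taken for a name from the list of things; names that differ only in an ending like _2 or _b are one class to them, and where a whole thing is asked for, a point or a joint stands for the part that bears it (a point fixed in the world has none). Each returns a list of dicts, best first, with "score" (0 to 1); they miss things now and then, are a little off and sometimes report something else, mostly with a low value. They report only what shows in the picture. A call takes as long as a camera call.
- silhouettes(camera, target): "pixels" (400x640 bool, what is visible of it) and "xy" ([column, row] in pixels, amid what is visible of it).
The state is a dict: "clock": time; "qpos": joint angles; "qd": joint speeds; "tau": joint torques, N m; "eef_pos": TCP position; "tool_rot": TCP orientation; "force": force on the tool from outside, world axes, zero at the start; "torque": the same for the moment, N m; "width": finger opening in mm; "gripper_force": force on a finger pad.
Only numpy, scipy, OpenCV 4.12 (cv2) and the standard library are available. Lean on these libraries where they do the work, as an engineer would, in place of code of your own. Each camera call takes 0.05 s, during which the arm holds its last target. There are 200 camera calls.

## Task

The cook will now work from the other side of the counter, so move all four seasoning shakers from the old rack with the coloured holders to the empty black compartment rack, in reverse order: the shaker at the left end of the old row goes to the right end of the new one, the second from the left goes to the second from the right, and so on. Keep the shakers upright, leave each one standing on the floor of its own compartment, and let go.

Things in the scene. Friction and masses are not known exactly. Their poses are not given: they have to be found in the camera images.
- shaker_red_mid (a point): centre (half-way up) of the shaker with the red lid: an upright metal cylinder, 44 mm in diameter, 95 mm high with its red plastic lid (the top 16 mm, also 44 mm wide), 0.11 to 0.23 kg, loose; z axis up along the shaker. It starts standing in the red holder on the old rack.
- shaker_yellow_mid (a point): centre (half-way up) of the shaker with the yellow lid: an upright metal cylinder, 44 mm in diameter, 95 mm high with its yellow plastic lid (the top 16 mm, also 44 mm wide), 0.11 to 0.23 kg, loose; z axis up along the shaker. It starts standing in the yellow holder on the old rack.
- shaker_blue_mid (a point): centre (half-way up) of the shaker with the blue lid: an upright metal cylinder, 44 mm in diameter, 95 mm high with its blue plastic lid (the top 16 mm, also 44 mm wide), 0.11 to 0.23 kg, loose; z axis up along the shaker. It starts standing in the blue holder on the old rack.
- shaker_green_mid (a point): centre (half-way up) of the shaker with the green lid: an upright metal cylinder, 44 mm in diameter, 95 mm high with its green plastic lid (the top 16 mm, also 44 mm wide), 0.11 to 0.23 kg, loose; z axis up along the shaker. It starts standing in the green holder on the old rack.
- holder_red: the red holder on the old rack, fixed: a shallow square red tray, 66 x 66 mm, 12 mm high, 3 mm floor and walls, origin at the centre of its underside (which lies 6 mm above the table), axes parallel to the old rack's. At the start the red-lidded shaker stands in its middle. The four holders stand side by side in any order.
- holder_yellow: the yellow holder on the old rack, fixed: a shallow square yellow tray, 66 x 66 mm, 12 mm high, 3 mm floor and walls, origin at the centre of its underside (which lies 6 mm above the table), axes parallel to the old rack's. At the start the yellow-lidded shaker stands in its middle. The four holders stand side by side in any order.
- holder_blue: the blue holder on the old rack, fixed: a shallow square blue tray, 66 x 66 mm, 12 mm high, 3 mm floor and walls, origin at the centre of its underside (which lies 6 mm above the table), axes parallel to the old rack's. At the start the blue-lidded shaker stands in its middle. The four holders stand side by side in any order.
- holder_green: the green holder on the old rack, fixed: a shallow square green tray, 66 x 66 mm, 12 mm high, 3 mm floor and walls, origin at the centre of its underside (which lies 6 mm above the table), axes parallel to the old rack's. At the start the green-lidded shaker stands in its middle. The four holders stand side by side in any order.
- old_rack: the old rack, fixed: a wooden-looking plate 84 mm (x) by 300 mm (y), 6 mm thick, carrying the four coloured holders in a row; origin at the centre of its underside, on the table. Its y axis runs along the row towards the left end as seen from the robot (turned at most about 15 degrees from the robot's left). The holders' centres lie at y = +108, +36, -36 and -108 mm.
- new_rack: the new rack, fixed, empty at the start: a black-walled tray with a grey floor, 76 mm (x) by 292 mm (y), 22 mm high, with four open-topped compartments in a row, each 68 x 68 mm inside; walls 4 mm thick, floor 4 mm thick; origin at the centre of its underside, on the table. Its y axis runs along the row towards the left end as seen from the robot (turned at most about 15 degrees). The compartments' centres lie at x = 0, y = +108, +36, -36 and -108 mm.

How it is judged (in metres and radians):
At the end, for the whole second after the job is handed in: Each shaker stands upright (within 0.12 rad) and at rest on the floor of the new rack (height within 5 mm), within 14 mm along each rack axis of the centre of the compartment that mirrors its place in the old row: from +y on the old rack to the same distance at -y on the new one (x of shaker_red_mid in the frame of new_rack between -0.014 and 0.014 m and z of shaker_red_mid in the frame of new_rack between 0.0465 and 0.0565 m and angle between each of shaker_red_mid, shaker_yellow_mid, shaker_blue_mid, shaker_green_mid's own z axis and vertical below 0.12 rad and linear speed of each of shaker_red, shaker_yellow, shaker_blue, shaker_green below 0.02 m/s and ((y of holder_red in the frame of old_rack between 0.088 and 0.128 m and y of shaker_red_mid in the frame of new_rack between -0.122 and -0.094 m) or (y of holder_red in the frame of old_rack between 0.016 and 0.056 m and y of shaker_red_mid in the frame of new_rack between -0.05 and -0.022 m) or (y of holder_red in the frame of old_rack between -0.056 and -0.016 m and y of shaker_red_mid in the frame of new_rack between 0.022 and 0.05 m) or (y of holder_red in the frame of old_rack between -0.128 and -0.088 m and y of shaker_red_mid in the frame of new_rack between 0.094 and 0.122 m)) and x of shaker_yellow_mid in the frame of new_rack between -0.014 and 0.014 m and z of shaker_yellow_mid in the frame of new_rack between 0.0465 and 0.0565 m and ((y of holder_yellow in the frame of old_rack between 0.088 and 0.128 m and y of shaker_yellow_mid in the frame of new_rack between -0.122 and -0.094 m) or (y of holder_yellow in the frame of old_rack between 0.016 and 0.056 m and y of shaker_yellow_mid in the frame of new_rack between -0.05 and -0.022 m) or (y of holder_yellow in the frame of old_rack between -0.056 and -0.016 m and y of shaker_yellow_mid in the frame of new_rack between 0.022 and 0.05 m) or (y of holder_yellow in the frame of old_rack between -0.128 and -0.088 m and y of shaker_yellow_mid in the frame of new_rack between 0.094 and 0.122 m)) and x of shaker_blue_mid in the frame of new_rack between -0.014 and 0.014 m and z of shaker_blue_mid in the frame of new_rack between 0.0465 and 0.0565 m and ((y of holder_blue in the frame of old_rack between 0.088 and 0.128 m and y of shaker_blue_mid in the frame of new_rack between -0.122 and -0.094 m) or (y of holder_blue in the frame of old_rack between 0.016 and 0.056 m and y of shaker_blue_mid in the frame of new_rack between -0.05 and -0.022 m) or (y of holder_blue in the frame of old_rack between -0.056 and -0.016 m and y of shaker_blue_mid in the frame of new_rack between 0.022 and 0.05 m) or (y of holder_blue in the frame of old_rack between -0.128 and -0.088 m and y of shaker_blue_mid in the frame of new_rack between 0.094 and 0.122 m)) and x of shaker_green_mid in the frame of new_rack between -0.014 and 0.014 m and z of shaker_green_mid in the frame of new_rack between 0.0465 and 0.0565 m and ((y of holder_green in the frame of old_rack between 0.088 and 0.128 m and y of shaker_green_mid in the frame of new_rack between -0.122 and -0.094 m) or (y of holder_green in the frame of old_rack between 0.016 and 0.056 m and y of shaker_green_mid in the frame of new_rack between -0.05 and -0.022 m) or (y of holder_green in the frame of old_rack between -0.056 and -0.016 m and y of shaker_green_mid in the frame of new_rack between 0.022 and 0.05 m) or (y of holder_green in the frame of old_rack between -0.128 and -0.088 m and y of shaker_green_mid in the frame of new_rack between 0.094 and 0.122 m))); the robot touches nothing.
It fails at once if a shaker is tipped by more than about 35 degrees (angle between any of shaker_red_mid, shaker_yellow_mid, shaker_blue_mid, shaker_green_mid's own z axis and vertical above 0.6 rad).
It also fails if it takes over 112 s, if anything falls off the work surface, if the arm or the gripper's body presses on something with over 40 N, if the wrist force passes 120 N, or if a joint passes its speed limit or range.

## Working session

There is one attempt and no reset: what is moved stays moved. The work goes in short steps, Python scripts to look and compute and a shell command to move; the robot and the scene stay as the last step left them, time stands still between calls to the robot, and variables do not carry over. Pictures are saved under pics/ and viewed, at most 14 in all, crops included, and the job is handed in when it is done.

```bash
mkdir -p pics; cat > h.py <<'E'
import numpy as np, cv2
from cell import ctrl, viewer, silhouettes
def cloud(cam, depth):
    m=viewer.camera_model(cam); v,u=np.mgrid[0:400,0:640]
    P=np.stack([(u-m['cx'])*depth/m['fx'],(v-m['cy'])*depth/m['fy'],depth,np.ones_like(depth)],-1)
    return (P@np.array(m['T']).T)[...,:3]
def snap(cam,fn=None):
    im,d=viewer.get_image(cam)
    if fn: cv2.imwrite('pics/'+fn,im[...,::-1])
    return im,d,cloud(cam,d)
E
python3 - <<'E'
from h import *
s=ctrl.read_state(); print({k:np.round(v,3) for k,v in s.items()})
ims=[]
for c in ['top','side']:
    im,d,P=snap(c); ims.append(im)
    print(c,np.round(viewer.camera_model(c)['T'],2).tolist())
    for n in ['old_rack','new_rack']+[a+b for a in['holder_','shaker_'] for b in ['red','yellow','blue','green']]:
        n2=n+('_mid' if 'shaker' in n else '')
        for r in silhouettes(c,n2)[:1]:
            q=P[r['pixels']&(d>0)]
            if len(q)==0: continue
            zt=np.percentile(q[:,2],95); t=q[q[:,2]>zt-6]
            (cx,cy),(w,h),a=cv2.minAreaRect(q[:,:2].astype(np.float32))
            print(n,round(r['score'],2),r['xy'],len(q),'med',np.median(q,0).round(),'ztop',zt.round(1),'topmid',((t.min(0)+t.max(0))/2).round(1),'rect',np.round([cx,cy,w,h,a],1))
cv2.imwrite('pics/a.png',cv2.resize(np.vstack(ims)[...,::-1],(480,600)))
E
```

```text
{'clock': np.float64(0.0), 'qpos': array([-1.378,  0.629,  0.038,  1.518, -0.027,  0.996, -0.02 ]), 'qd': array([ 0.   ,  0.001,  0.   , -0.001,  0.001,  0.002,  0.001]), 'tau': array([ 0.0000e+00, -5.6341e+01,  1.2270e+00, -1.9345e+01,  1.1000e-02,
        1.0000e-02, -0.0000e+00]), 'eef_pos': array([166.186, 627.792, 249.384]), 'tool_rot': array([-3.14 ,  0.   ,  2.883]), 'force': array([ 0.397, -0.685, -0.681]), 'torque': array([-0.003,  0.003, -0.018]), 'gripper_force': np.float64(0.0), 'width': np.float64(85.686)}
top [[0.02, -0.99, 0.16, 357.98], [-1.0, -0.02, -0.01, -3.18], [0.01, -0.16, -0.99, 1200.13], [0.0, 0.0, 0.0, 1.0]]
old_rack 0.97 [228.3, 237.6] 818 med [464. 198.   6.] ztop 17.5 topmid [471.3 198.8  57.7] rect [478.3 206.3  89.7 306.    9. ]
new_rack 0.63 [416.3, 227.4] 3746 med [ 478. -242.    5.] ztop 22.9 topmid [ 476.9 -242.4   22.7] rect [ 476.6 -242.7   75.8  291.7    1.6]
holder_red 0.94 [185.1, 234.1] 378 med [444. 297.  11.] ztop 20.3 topmid [461.  307.9  19.5] rect [461.1 311.1  71.3  65.3   7.9]
holder_yellow 0.74 [250.5, 229.4] 394 med [467. 156.  11.] zt
[... 1233 characters left out ...]
7] rect [468.3 167.6  69.   76.1  48.5]
holder_green 0.59 [279.2, 214.7] 240 med [476.  86.  13.] ztop 19.0 topmid [490.9  97.6  17. ] rect [500.  102.1  90.9  68.9   9.3]
shaker_red 0.9 [212.2, 169.4] 537 med [453. 302.  68.] ztop 105.2 topmid [460.7 313.9 103.5] rect [517.2 393.  242.7  43.   54.4]
shaker_yellow 0.73 [251.9, 185.6] 530 med [469. 158.  70.] ztop 105.4 topmid [476.  168.7 103.5] rect [475.7 167.9  37.7  42.4   1. ]
shaker_blue 0.91 [233.5, 176.1] 536 med [463. 231.  71.] ztop 105.3 topmid [471.6 242.7 103.6] rect [519.3 277.4 166.4  42.9  35.5]
shaker_green 0.74 [212.6, 170.2] 500 med [451. 301.  68.] ztop 105.2 topmid [457.6 313.9 103.5] rect [480.5 380.4 189.   42.   72.2]
```

View pics/a.png

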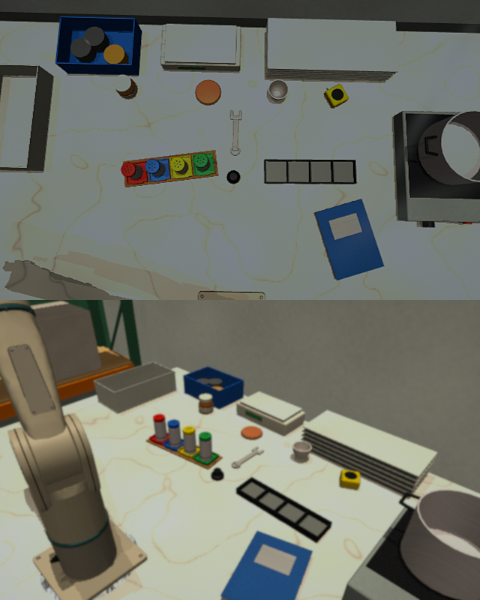

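The top view shows the old row, left to right, as red, blue, yellow, green (about x 130–205, y 165 in the half-scale picture). The empty black rack is at about (310, 171). The measured points fit the 72 mm pitch and the given heights. I'll start with green, gripping across the row.

```bash
cat >> h.py <<'E'
from scipy.spatial.transform import Rotation as Ro
def delta(p,yaw,start=None):
    s=ctrl.read_state(); R0=Ro.from_euler('xyz',s['tool_rot']); p0=s['eef_pos'] if start is None else start
    rv=(R0.inv()*Ro.from_euler('xyz',[np.pi,0,yaw])).as_rotvec()
    print('xyz',R0.inv().apply(np.array(p)-p0).round(1),'ang',rv.round(3),'t',round(float(s['clock']),2))
E
python3 -c "
from h import *
delta([491.5,98.5,220],1.716,[166.3,628.4,250.3])"
```

```text
xyz [-450.  -429.    30.2] ang [ 0.    -0.     1.167] t 1.1
```

```bash
python3 -m creep '[{"jaw":1,"xyz":[-40,-38,3],"angular":[0,0,0.1]},{"jaw":1,"xyz":[-80,-76,5],"angular":[0,0,0.2]},{"jaw":1,"xyz":[-120,-114,8],"angular":[0,0,0.3]},{"jaw":1,"xyz":[-160,-153,11],"angular":[0,0,0.42]},{"jaw":1,"xyz":[-200,-191,13],"angular":[0,0,0.53]},{"jaw":1,"xyz":[-240,-229,16],"angular":[0,0,0.63]},{"jaw":1,"xyz":[-280,-267,19],"angular":[0,0,0.73]},{"jaw":1,"xyz":[-320,-305,21],"angular":[0,0,0.83]},{"jaw":1,"xyz":[-360,-343,24],"angular":[0,0,0.93]},{"jaw":1,"xyz":[-400,-381,27],"angular":[0,0,1.04]},{"jaw":1,"xyz":[-430,-410,29],"angular":[0,0,1.12]},{"jaw":1,"xyz":[-450,-429,30],"angular":[0,0,1.167]}]' && python3 -c "
from h import *
s=ctrl.read_state();print(s['eef_pos'],s['tool_rot'],s['qpos'].round(2) if hasattr(s['qpos'],'round') else s['qpos'])
delta([491.5,98.5,72],1.716)
ims=[]
for c in ['top','side']:
    im,d,P=snap(c); ims.append(im[100:300,100:420] if c=='top' else im[100:300,150:470])
cv2.imwrite('pics/b.png',cv2.resize(np.vstack(ims)[...,::-1],None,fx=1.5,fy=1.5))"
```

```text
clock: 2.6
eef_pos: [492.7, 96.2, 220.5]
tool_rot: [3.141, 0.001, 1.711]
force: [0.4, 0.3, 0.8]
width: 85.2
gripper_force: 0.0
[492.66411821  96.23836639 220.45927236] [3.14079614e+00 5.48540205e-04 1.71138879e+00] [-0.5   0.48  0.37  1.97 -0.25  0.74  0.15]
xyz [  2.5  -1.  148.5] ang [ 0.001  0.001 -0.005] t 2.6
```

View pics/b.png

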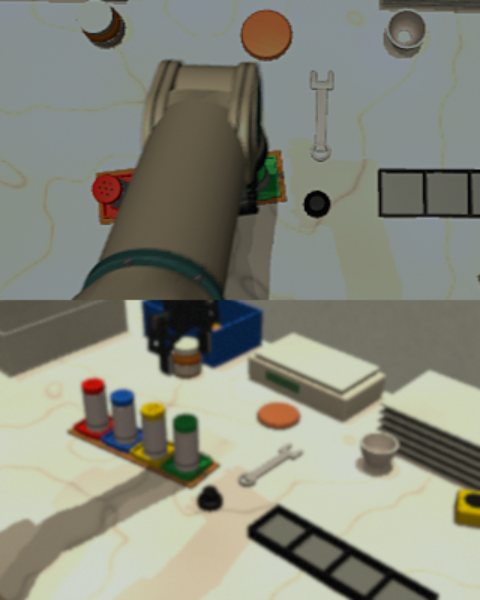

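The gripper hangs right above the green lid (at (185, 422) in the side crop), with jaws across the row, so I descend and grip.

```bash
python3 -m creep '[{"jaw":1,"xyz":[0,0,0],"angular":[0,0,0]},{"jaw":1,"xyz":[0,0,30],"angular":[0,0,0]},{"jaw":1,"xyz":[0,0,60],"angular":[0,0,0]},{"jaw":1,"xyz":[0,0,85],"angular":[0,0,0]},{"jaw":1,"xyz":[0,0,110],"angular":[0,0,0]},{"jaw":1,"xyz":[0,0,130],"angular":[0,0,0]},{"jaw":1,"xyz":[0,0,142],"angular":[0,0,0]},{"jaw":1,"xyz":[0,0,148],"angular":[0,0,0]},{"jaw":1,"xyz":[0,0,148],"angular":[0,0,0]},{"jaw":1,"xyz":[0,0,148],"angular":[0,0,0]}]' && python3 -m creep '[{"jaw":-1,"xyz":[0,0,0],"angular":[0,0,0]},{"jaw":-1,"xyz":[0,0,0],"angular":[0,0,0]},{"jaw":-1,"xyz":[0,0,0],"angular":[0,0,0]},{"jaw":-1,"xyz":[0,0,0],"angular":[0,0,0]},{"jaw":-1,"xyz":[0,0,0],"angular":[0,0,0]},{"jaw":-1,"xyz":[0,0,0],"angular":[0,0,0]},{"jaw":-1,"xyz":[0,0,0],"angular":[0,0,0]},{"jaw":-1,"xyz":[0,0,0],"angular":[0,0,0]}]'
```

```text
clock: 3.95
eef_pos: [491.9, 98.7, 72.9]
tool_rot: [3.14, -0.0, 1.716]
force: [0.2, 0.1, 0.6]
width: 85.2
gripper_force: 0.0
clock: 4.95
eef_pos: [492.5, 98.6, 72.8]
tool_rot: [3.14, -0.0, 1.716]
force: [1.8, 0.1, 5.2]
width: 43.3
gripper_force: 59.8
```

```bash
python3 -m creep '[{"jaw":-1,"xyz":[0,0,-15],"angular":[0,0,0]},{"jaw":-1,"xyz":[0,0,-45],"angular":[0,0,0]},{"jaw":-1,"xyz":[0,0,-80],"angular":[0,0,0]},{"jaw":-1,"xyz":[0,0,-110],"angular":[0,0,0]},{"jaw":-1,"xyz":[-15,-3,-125],"angular":[0,0,0]},{"jaw":-1,"xyz":[-50,-11,-130],"angular":[0,0,0.03]},{"jaw":-1,"xyz":[-95,-21,-130],"angular":[0,0,0.05]},{"jaw":-1,"xyz":[-140,-32,-130],"angular":[0,0,0.07]},{"jaw":-1,"xyz":[-180,-41,-130],"angular":[0,0,0.09]},{"jaw":-1,"xyz":[-210,-47,-130],"angular":[0,0,0.11]},{"jaw":-1,"xyz":[-224,-50,-130],"angular":[0,0,0.117]},{"jaw":-1,"xyz":[-228,-51.5,-130],"angular":[0,0,0.117]}]' && python3 -m creep '[{"jaw":-1,"xyz":[0,0,0],"angular":[0,0,0]},{"jaw":-1,"xyz":[0,0,0],"angular":[0,0,0]},{"jaw":-1,"xyz":[0,0,0],"angular":[0,0,0]}]' && python3 - <<'E'
from h import *
delta([473.6,-134.5,68],1.599)
ims=[]
for c in ['top','side']:
    im,d,P=snap(c); ims.append(im[150:330,150:470] if c=='top' else im[100:300,200:520])
    for n in ['new_rack','shaker_green_mid']:
        for r in silhouettes(c,n)[:1]:
            q=P[r['pixels']&(d>0)]; t=q[q[:,2]>np.percentile(q[:,2],90)-4]
            print(c,n,r['score'],len(q),np.median(q,0).round(1),'z',np.percentile(q[:,2],[3,97]).round(),'rect',cv2.minAreaRect(q[:,:2].astype(np.float32)),t.min(0).round(),t.max(0).round())
cv2.imwrite('pics/c.png',cv2.resize(np.vstack(ims)[...,::-1],None,fx=1.5,fy=1.5))
E
```

```text
clock: 6.45
eef_pos: [472.8, -135.1, 202.0]
tool_rot: [-3.14, -0.0, 1.598]
force: [-0.7, 0.8, -2.0]
width: 42.7
gripper_force: 60.4
clock: 6.82
eef_pos: [473.7, -133.6, 202.3]
tool_rot: [-3.141, -0.0, 1.601]
force: [0.6, 0.2, -1.4]
width: 42.8
gripper_force: 60.4
xyz [-1.000e+00 -1.000e-01  1.343e+02] ang [-0.    -0.     0.002] t 6.83
top new_rack 0.79 1419 [ 478.7 -340.6    5.5] z [ 0. 25.] rect ((460.57183837890625, -228.4040985107422), (116.34832763671875, 324.2702331542969), 1.4514250755310059) [ 400. -390.   19.] [517. -67. 642.]
side new_rack 0.87 4126 [ 479.7 -255.     6. ] z [ 1. 23.] rect ((485.99285888671875, -231.06820678710938), (101.8409194946289, 311.48291015625), 1.3357751369476318) [ 434. -387.   17.] [519. -94.  25.]
side shaker_green_mid 0.57 619 [ 462.2 -146.6  182.6] z [143. 235.] rect ((531.1918334960938, -82.87211608886719), (203.00543212890625, 43.929561614990234), 39.74778747558594) [ 451. -153.  229.] [ 493. -123.  238.]
```

View pics/c.png

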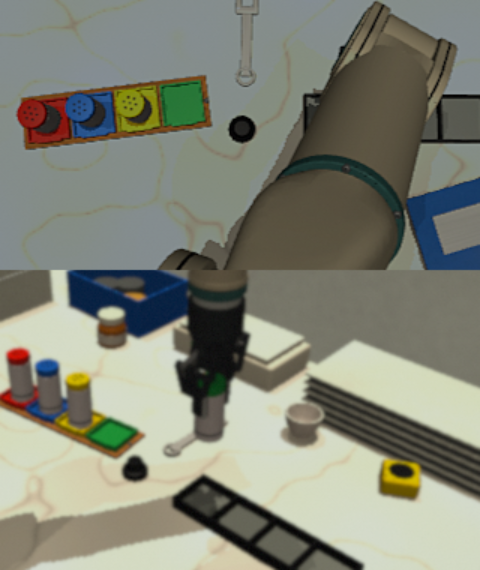

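Green is held upright (side crop (210, 400)) above the left compartment, and its holder is empty. I lower it, release and rise.

```bash
python3 -m creep '[{"jaw":-1,"xyz":[0,0,25],"angular":[0,0,0]},{"jaw":-1,"xyz":[0,0,55],"angular":[0,0,0]},{"jaw":-1,"xyz":[0,0,85],"angular":[0,0,0]},{"jaw":-1,"xyz":[0,0,105],"angular":[0,0,0]},{"jaw":-1,"xyz":[0,0,118],"angular":[0,0,0]},{"jaw":-1,"xyz":[0,0,126],"angular":[0,0,0]},{"jaw":-1,"xyz":[0,0,131],"angular":[0,0,0]},{"jaw":-1,"xyz":[0,0,134],"angular":[0,0,0]},{"jaw":-1,"xyz":[0,0,134],"angular":[0,0,0]},{"jaw":-1,"xyz":[0,0,134],"angular":[0,0,0]}]' && python3 -m creep '[{"jaw":1,"xyz":[0,0,0],"angular":[0,0,0]},{"jaw":1,"xyz":[0,0,0],"angular":[0,0,0]},{"jaw":1,"xyz":[0,0,0],"angular":[0,0,0]},{"jaw":1,"xyz":[0,0,0],"angular":[0,0,0]},{"jaw":1,"xyz":[0,0,0],"angular":[0,0,0]},{"jaw":1,"xyz":[0,0,0],"angular":[0,0,0]},{"jaw":1,"xyz":[0,0,-10],"angular":[0,0,0]},{"jaw":1,"xyz":[0,0,-40],"angular":[0,0,0]},{"jaw":1,"xyz":[0,0,-80],"angular":[0,0,0]},{"jaw":1,"xyz":[0,0,-110],"angular":[0,0,0]},{"jaw":1,"xyz":[0,0,-130],"angular":[0,0,0]},{"jaw":1,"xyz":[0,0,-135],"angular":[0,0,0]}]' && python3 -c "
from h import *
delta([482,169.5,200],1.716)"
```

```text
clock: 8.38
eef_pos: [473.7, -134.6, 68.6]
tool_rot: [3.141, 0.0, 1.599]
force: [0.5, 0.3, -0.5]
width: 42.8
gripper_force: 60.4
clock: 9.88
eef_pos: [474.2, -134.7, 204.9]
tool_rot: [3.139, 0.001, 1.599]
force: [-0.2, -0.5, 0.5]
width: 85.7
gripper_force: 0.0
xyz [303.9  16.4   4.8] ang [ 0.003  0.001 -0.117] t 9.88
```

```bash
python3 -m creep '[{"jaw":1,"xyz":[20,1,0],"angular":[0,0,-0.01]},{"jaw":1,"xyz":[60,3,0],"angular":[0,0,-0.02]},{"jaw":1,"xyz":[105,6,0],"angular":[0,0,-0.04]},{"jaw":1,"xyz":[150,8,0],"angular":[0,0,-0.06]},{"jaw":1,"xyz":[195,11,0],"angular":[0,0,-0.08]},{"jaw":1,"xyz":[240,13,0],"angular":[0,0,-0.1]},{"jaw":1,"xyz":[275,15,0],"angular":[0,0,-0.11]},{"jaw":1,"xyz":[297,16,0],"angular":[0,0,-0.117]},{"jaw":1,"xyz":[303.5,17,0],"angular":[0,0,-0.117]},{"jaw":1,"xyz":[303.5,17,0],"angular":[0,0,-0.117]},{"jaw":1,"xyz":[303.5,17,0],"angular":[0,0,-0.117]},{"jaw":1,"xyz":[303.5,17,0],"angular":[0,0,-0.117]}]' && python3 - <<'E'
from h import *
delta([482,169.5,72.5],1.716)
ims=[]
for c in ['top','side']:
    im,d,P=snap(c); ims.append(im[150:330,150:470] if c=='top' else im[100:300,200:520])
    lab=((P[...,2]>90)&(P[...,2]<112)&(d>0)&(P[...,0]>430)&(P[...,0]<530)&(P[...,1]>-400)&(P[...,1]<350)).astype(np.uint8)
    n,l,st,_=cv2.connectedComponentsWithStats(lab)
    for i in range(1,n):
        if st[i,4]>60:
            q=P[l==i]; print(c,st[i,4],((q.min(0)+q.max(0))/2).round(1),np.ptp(q,axis=0).round())
cv2.imwrite('pics/d.png',cv2.resize(np.vstack(ims)[...,::-1],None,fx=1.5,fy=1.5))
E
```

```text
clock: 11.38
eef_pos: [482.1, 168.2, 203.4]
tool_rot: [-3.141, 0.0, 1.714]
force: [0.3, 0.4, -0.1]
width: 85.2
gripper_force: 0.0
xyz [1.400e+00 1.000e-01 1.309e+02] ang [-0.     0.    -0.002] t 11.38
top 160 [479.8 159.7 101.2] [41. 25. 19.]
top 300 [ 475.5 -132.9   98.1] [43. 42. 14.]
side 161 [460.  314.4  99.2] [42. 44. 18.]
side 174 [472.3 242.9  98.8] [45. 45. 17.]
side 182 [479.2 169.9  99.2] [43. 43. 18.]
side 224 [ 473.1 -131.4   95.7] [44. 43. 11.]
```

View pics/d.png

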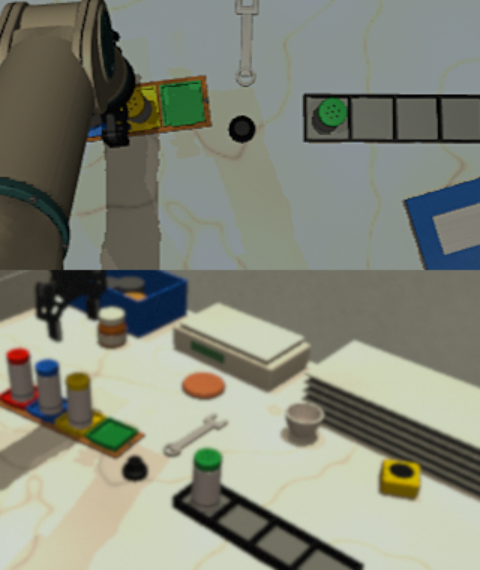

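Green stands upright near the middle of the left compartment (measured (475, -132), target (474, -134.5)). Next is yellow.

```bash
python3 -m creep '[{"jaw":1,"xyz":[0.5,0,30],"angular":[0,0,0]},{"jaw":1,"xyz":[0.5,0,60],"angular":[0,0,0]},{"jaw":1,"xyz":[0.5,0,88],"angular":[0,0,0]},{"jaw":1,"xyz":[0.5,0,110],"angular":[0,0,0]},{"jaw":1,"xyz":[0.5,0,124],"angular":[0,0,0]},{"jaw":1,"xyz":[0.5,0,131],"angular":[0,0,0]},{"jaw":1,"xyz":[0.5,0,131],"angular":[0,0,0]},{"jaw":1,"xyz":[0.5,0,131],"angular":[0,0,0]}]' && python3 -m creep '[{"jaw":-1,"xyz":[0,0,0],"angular":[0,0,0]},{"jaw":-1,"xyz":[0,0,0],"angular":[0,0,0]},{"jaw":-1,"xyz":[0,0,0],"angular":[0,0,0]},{"jaw":-1,"xyz":[0,0,0],"angular":[0,0,0]},{"jaw":-1,"xyz":[0,0,0],"angular":[0,0,0]},{"jaw":-1,"xyz":[0,0,0],"angular":[0,0,0]},{"jaw":-1,"xyz":[0,0,0],"angular":[0,0,0]},{"jaw":-1,"xyz":[0,0,-15],"angular":[0,0,0]},{"jaw":-1,"xyz":[0,0,-50],"angular":[0,0,0]},{"jaw":-1,"xyz":[0,0,-90],"angular":[0,0,0]},{"jaw":-1,"xyz":[0,0,-120],"angular":[0,0,0]},{"jaw":-1,"xyz":[0,0,-131],"angular":[0,0,0]}]' && python3 -c "
from h import *
delta([475.6,-206.5,203],1.599)"
```

```text
clock: 12.48
eef_pos: [482.4, 169.9, 72.9]
tool_rot: [3.14, -0.0, 1.716]
force: [1.2, 0.1, -0.2]
width: 86.0
gripper_force: 0.0
clock: 13.98
eef_pos: [482.7, 170.1, 205.4]
tool_rot: [3.138, -0.001, 1.716]
force: [0.2, -0.1, -1.2]
width: 42.8
gripper_force: 61.1
xyz [-371.6  -61.5    1.9] ang [ 0.003 -0.001  0.117] t 13.97
```

```bash
python3 -m creep '[{"jaw":-1,"xyz":[-20,-3,0],"angular":[0,0,0.01]},{"jaw":-1,"xyz":[-60,-10,0],"angular":[0,0,0.02]},{"jaw":-1,"xyz":[-105,-17,0],"angular":[0,0,0.03]},{"jaw":-1,"xyz":[-150,-25,0],"angular":[0,0,0.05]},{"jaw":-1,"xyz":[-195,-32,0],"angular":[0,0,0.06]},{"jaw":-1,"xyz":[-240,-40,0],"angular":[0,0,0.08]},{"jaw":-1,"xyz":[-285,-47,0],"angular":[0,0,0.1]},{"jaw":-1,"xyz":[-325,-54,0],"angular":[0,0,0.11]},{"jaw":-1,"xyz":[-355,-59,0],"angular":[0,0,0.117]},{"jaw":-1,"xyz":[-371,-61,0],"angular":[0,0,0.117]},{"jaw":-1,"xyz":[-371,-61,0],"angular":[0,0,0.117]},{"jaw":-1,"xyz":[-371,-61,0],"angular":[0,0,0.117]}]' && python3 -m creep '[{"jaw":-1,"xyz":[0,0,0],"angular":[0,0,0]},{"jaw":-1,"xyz":[0,0,30],"angular":[0,0,0]},{"jaw":-1,"xyz":[0,0,60],"angular":[0,0,0]},{"jaw":-1,"xyz":[0,0,88],"angular":[0,0,0]},{"jaw":-1,"xyz":[0,0,105],"angular":[0,0,0]},{"jaw":-1,"xyz":[0,0,116],"angular":[0,0,0]},{"jaw":-1,"xyz":[0,0,124],"angular":[0,0,0]},{"jaw":-1,"xyz":[0,0,130],"angular":[0,0,0]},{"jaw":-1,"xyz":[0,0,133],"angular":[0,0,0]},{"jaw":-1,"xyz":[0,0,133],"angular":[0,0,0]},{"jaw":-1,"xyz":[0,0,133],"angular":[0,0,0]}]'; python3 -c "
from h import *
delta([475.6,-206.5,68],1.599)"
```

```text
clock: 15.48
eef_pos: [474.9, -204.6, 202.8]
tool_rot: [-3.14, -0.002, 1.6]
force: [0.7, 0.3, -0.8]
width: 42.9
gripper_force: 61.1
clock: 16.85
eef_pos: [475.3, -206.2, 70.6]
tool_rot: [3.141, 0.0, 1.599]
force: [-0.1, -0.7, -0.5]
width: 43.3
gripper_force: 61.1
xyz [-0.3  0.2  2.6] ang [ 0.  0. -0.] t 16.85
```

```bash
python3 -m creep '[{"jaw":-1,"xyz":[0,0,1],"angular":[0,0,0]},{"jaw":-1,"xyz":[0,0,2],"angular":[0,0,0]},{"jaw":-1,"xyz":[0,0,2],"angular":[0,0,0]},{"jaw":1,"xyz":[0,0,2],"angular":[0,0,0]},{"jaw":1,"xyz":[0,0,2],"angular":[0,0,0]},{"jaw":1,"xyz":[0,0,2],"angular":[0,0,0]},{"jaw":1,"xyz":[0,0,2],"angular":[0,0,0]},{"jaw":1,"xyz":[0,0,2],"angular":[0,0,0]},{"jaw":1,"xyz":[0,0,2],"angular":[0,0,0]},{"jaw":1,"xyz":[0,0,-8],"angular":[0,0,0]},{"jaw":1,"xyz":[0,0,-40],"angular":[0,0,0]},{"jaw":1,"xyz":[0,0,-80],"angular":[0,0,0]}]' && python3 -m creep '[{"jaw":1,"xyz":[0,0,-35],"angular":[0,0,0]},{"jaw":1,"xyz":[0,0,-52],"angular":[0,0,0]},{"jaw":1,"xyz":[0,0,-52],"angular":[0,0,0]},{"jaw":1,"xyz":[0,0,-52],"angular":[0,0,0]}]' && python3 -c "
from h import *
delta([472.3,241.5,203],1.716)"
```

```text
clock: 18.35
eef_pos: [474.6, -205.9, 151.2]
tool_rot: [-3.14, -0.001, 1.599]
force: [0.7, -0.8, -0.7]
width: 85.3
gripper_force: 0.0
clock: 18.85
eef_pos: [474.8, -205.8, 201.9]
tool_rot: [-3.141, -0.001, 1.599]
force: [-0.7, -0.4, 1.0]
width: 85.1
gripper_force: 0.0
xyz [447.2  10.1  -0.9] ang [-0.001 -0.001 -0.117] t 18.85
```

```bash
python3 -m creep '[{"jaw":1,"xyz":[25,0.5,0],"angular":[0,0,-0.01]},{"jaw":1,"xyz":[70,1.5,0],"angular":[0,0,-0.02]},{"jaw":1,"xyz":[120,3,0],"angular":[0,0,-0.03]},{"jaw":1,"xyz":[170,4,0],"angular":[0,0,-0.04]},{"jaw":1,"xyz":[220,5,0],"angular":[0,0,-0.06]},{"jaw":1,"xyz":[270,6,0],"angular":[0,0,-0.07]},{"jaw":1,"xyz":[320,7,0],"angular":[0,0,-0.08]},{"jaw":1,"xyz":[370,8.5,0],"angular":[0,0,-0.1]},{"jaw":1,"xyz":[415,9.5,0],"angular":[0,0,-0.11]},{"jaw":1,"xyz":[440,10,0],"angular":[0,0,-0.117]},{"jaw":1,"xyz":[447.5,10,0],"angular":[0,0,-0.117]},{"jaw":1,"xyz":[447.5,10,0],"angular":[0,0,-0.117]}]' && python3 -m creep '[{"jaw":1,"xyz":[0,0,0],"angular":[0,0,0]},{"jaw":1,"xyz":[0,0,0],"angular":[0,0,0]},{"jaw":1,"xyz":[0,0,0],"angular":[0,0,0]}]' && python3 - <<'E'
from h import *
delta([472.3,241.5,72.5],1.716)
for c in ['top','side']:
    im,d,P=snap(c)
    lab=((P[...,2]>90)&(P[...,2]<112)&(d>0)&(P[...,0]>430)&(P[...,0]<530)&(P[...,1]>-400)&(P[...,1]<350)).astype(np.uint8)
    n,l,st,_=cv2.connectedComponentsWithStats(lab)
    for i in range(1,n):
        if st[i,4]>60:
            q=P[l==i]; print(c,st[i,4],((q.min(0)+q.max(0))/2).round(1),np.ptp(q,axis=0).round())
E
```

```text
clock: 20.35
eef_pos: [472.3, 240.6, 201.6]
tool_rot: [-3.14, 0.001, 1.715]
force: [-0.3, -0.2, 0.0]
width: 85.6
gripper_force: 0.0
clock: 20.72
eef_pos: [472.8, 240.8, 202.4]
tool_rot: [3.142, -0.0, 1.715]
force: [0.4, -0.5, -0.9]
width: 85.2
gripper_force: 0.0
xyz [  0.8  -0.4 129.9] ang [ 0.    -0.    -0.001] t 20.73
top 278 [472.4 239.1 100.3] [43. 37. 20.]
top 303 [ 475.6 -132.9   98.6] [43. 43. 15.]
top 304 [ 473.8 -207.1   97.1] [41. 44. 14.]
top 92 [448.5 314.3  99.5] [16. 36. 18.]
side 156 [461.  312.4  98.9] [45. 44. 17.]
side 173 [470.  242.1  98.9] [45. 45. 17.]
side 225 [ 473.4 -131.5   96.1] [45. 42. 12.]
side 251 [ 472.9 -205.1   96.1] [47. 42. 12.]
```

Green and yellow stand where they should. Next is blue.

```bash
python3 -m creep '[{"jaw":1,"xyz":[0.5,0,30],"angular":[0,0,0]},{"jaw":1,"xyz":[0.5,0,60],"angular":[0,0,0]},{"jaw":1,"xyz":[0.5,0,88],"angular":[0,0,0]},{"jaw":1,"xyz":[0.5,0,110],"angular":[0,0,0]},{"jaw":1,"xyz":[0.5,0,124],"angular":[0,0,0]},{"jaw":1,"xyz":[0.5,0,130],"angular":[0,0,0]},{"jaw":1,"xyz":[0.5,0,130],"angular":[0,0,0]},{"jaw":1,"xyz":[0.5,0,130],"angular":[0,0,0]}]' && python3 -m creep '[{"jaw":-1,"xyz":[0,0,0],"angular":[0,0,0]},{"jaw":-1,"xyz":[0,0,0],"angular":[0,0,0]},{"jaw":-1,"xyz":[0,0,0],"angular":[0,0,0]},{"jaw":-1,"xyz":[0,0,0],"angular":[0,0,0]},{"jaw":-1,"xyz":[0,0,0],"angular":[0,0,0]},{"jaw":-1,"xyz":[0,0,0],"angular":[0,0,0]},{"jaw":-1,"xyz":[0,0,0],"angular":[0,0,0]},{"jaw":-1,"xyz":[0,0,-15],"angular":[0,0,0]},{"jaw":-1,"xyz":[0,0,-50],"angular":[0,0,0]},{"jaw":-1,"xyz":[0,0,-90],"angular":[0,0,0]},{"jaw":-1,"xyz":[0,0,-120],"angular":[0,0,0]},{"jaw":-1,"xyz":[0,0,-131],"angular":[0,0,0]}]' && python3 -c "
from h import *
delta([477.6,-278.5,203],1.599)"
```

```text
clock: 21.82
eef_pos: [473.0, 242.2, 73.0]
tool_rot: [3.14, -0.0, 1.716]
force: [0.4, 1.1, 0.0]
width: 85.8
gripper_force: 0.0
clock: 23.32
eef_pos: [473.1, 242.2, 205.3]
tool_rot: [3.139, -0.001, 1.716]
force: [1.3, -0.0, -1.3]
width: 42.9
gripper_force: 61.3
xyz [-515.9  -70.8    1.5] ang [ 0.002 -0.001  0.117] t 23.32
```

```bash
python3 -m creep '[{"jaw":-1,"xyz":[-25,-3,0],"angular":[0,0,0.01]},{"jaw":-1,"xyz":[-75,-10,0],"angular":[0,0,0.02]},{"jaw":-1,"xyz":[-128,-17.5,0],"angular":[0,0,0.03]},{"jaw":-1,"xyz":[-181,-25,0],"angular":[0,0,0.04]},{"jaw":-1,"xyz":[-234,-32,0],"angular":[0,0,0.05]},{"jaw":-1,"xyz":[-287,-39,0],"angular":[0,0,0.06]},{"jaw":-1,"xyz":[-340,-47,0],"angular":[0,0,0.07]},{"jaw":-1,"xyz":[-393,-54,0],"angular":[0,0,0.09]},{"jaw":-1,"xyz":[-443,-61,0],"angular":[0,0,0.1]},{"jaw":-1,"xyz":[-485,-66.5,0],"angular":[0,0,0.11]},{"jaw":-1,"xyz":[-508,-70,0],"angular":[0,0,0.117]},{"jaw":-1,"xyz":[-516,-71,0],"angular":[0,0,0.117]}]' && python3 -m creep '[{"jaw":-1,"xyz":[0,0,0],"angular":[0,0,0]},{"jaw":-1,"xyz":[0,0,0],"angular":[0,0,0]},{"jaw":-1,"xyz":[0,0,30],"angular":[0,0,0]},{"jaw":-1,"xyz":[0,0,60],"angular":[0,0,0]},{"jaw":-1,"xyz":[0,0,88],"angular":[0,0,0]},{"jaw":-1,"xyz":[0,0,105],"angular":[0,0,0]},{"jaw":-1,"xyz":[0,0,116],"angular":[0,0,0]},{"jaw":-1,"xyz":[0,0,124],"angular":[0,0,0]},{"jaw":-1,"xyz":[0,0,130],"angular":[0,0,0]},{"jaw":-1,"xyz":[0,0,133],"angular":[0,0,0]},{"jaw":-1,"xyz":[0,0,133],"angular":[0,0,0]},{"jaw":-1,"xyz":[0,0,133],"angular":[0,0,0]}]'; python3 -c "
from h import *
delta([477.6,-278.5,68],1.599)"
```

```text
clock: 24.82
eef_pos: [475.8, -280.2, 202.5]
tool_rot: [-3.14, -0.0, 1.596]
force: [-0.1, 0.6, -2.1]
width: 42.8
gripper_force: 61.2
clock: 26.32
eef_pos: [477.0, -279.0, 70.6]
tool_rot: [3.141, 0.0, 1.599]
force: [-0.2, 0.2, -1.6]
width: 42.5
gripper_force: 61.3
xyz [0.5 0.6 2.6] ang [ 0.  0. -0.] t 26.32
```

```bash
python3 -m creep '[{"jaw":-1,"xyz":[0,0,1],"angular":[0,0,0]},{"jaw":-1,"xyz":[0,0,2],"angular":[0,0,0]},{"jaw":-1,"xyz":[0,0,2],"angular":[0,0,0]},{"jaw":1,"xyz":[0,0,2],"angular":[0,0,0]},{"jaw":1,"xyz":[0,0,2],"angular":[0,0,0]},{"jaw":1,"xyz":[0,0,2],"angular":[0,0,0]},{"jaw":1,"xyz":[0,0,2],"angular":[0,0,0]},{"jaw":1,"xyz":[0,0,2],"angular":[0,0,0]},{"jaw":1,"xyz":[0,0,2],"angular":[0,0,0]},{"jaw":1,"xyz":[0,0,-8],"angular":[0,0,0]},{"jaw":1,"xyz":[0,0,-40],"angular":[0,0,0]},{"jaw":1,"xyz":[0,0,-80],"angular":[0,0,0]}]' && python3 -m creep '[{"jaw":1,"xyz":[0,0,-35],"angular":[0,0,0]},{"jaw":1,"xyz":[0,0,-52],"angular":[0,0,0]},{"jaw":1,"xyz":[0,0,-52],"angular":[0,0,0]},{"jaw":1,"xyz":[0,0,-52],"angular":[0,0,0]}]' && python3 -c "
from h import *
delta([461.5,313,203],1.716)"
```

```text
clock: 27.82
eef_pos: [476.4, -278.7, 151.2]
tool_rot: [-3.14, -0.001, 1.599]
force: [0.3, 0.3, 0.4]
width: 85.2
gripper_force: 0.0
clock: 28.32
eef_pos: [476.5, -278.4, 201.8]
tool_rot: [-3.141, -0.001, 1.599]
force: [-0.4, -0.9, -0.1]
width: 85.5
gripper_force: 0.0
xyz [591.6   1.6  -0.8] ang [-0.001 -0.001 -0.117] t 28.32
```

```bash
python3 -m creep '[{"jaw":1,"xyz":[30,0,0],"angular":[0,0,-0.01]},{"jaw":1,"xyz":[85,0,0],"angular":[0,0,-0.02]},{"jaw":1,"xyz":[143,0.5,0],"angular":[0,0,-0.03]},{"jaw":1,"xyz":[201,0.5,0],"angular":[0,0,-0.04]},{"jaw":1,"xyz":[259,0.5,0],"angular":[0,0,-0.05]},{"jaw":1,"xyz":[317,1,0],"angular":[0,0,-0.06]},{"jaw":1,"xyz":[375,1,0],"angular":[0,0,-0.07]},{"jaw":1,"xyz":[433,1,0],"angular":[0,0,-0.08]},{"jaw":1,"xyz":[490,1,0],"angular":[0,0,-0.1]},{"jaw":1,"xyz":[545,1.5,0],"angular":[0,0,-0.11]},{"jaw":1,"xyz":[580,1.5,0],"angular":[0,0,-0.117]},{"jaw":1,"xyz":[591.5,1.5,0],"angular":[0,0,-0.117]}]' && python3 -m creep '[{"jaw":1,"xyz":[0,0,0],"angular":[0,0,0]},{"jaw":1,"xyz":[0,0,0],"angular":[0,0,0]},{"jaw":1,"xyz":[0,0,0],"angular":[0,0,0]},{"jaw":1,"xyz":[0,0,0],"angular":[0,0,0]}]' && python3 - <<'E'
from h import *
delta([461.5,313,72.5],1.716)
for c in ['top','side']:
    im,d,P=snap(c)
    lab=((P[...,2]>90)&(P[...,2]<112)&(d>0)&(P[...,0]>430)&(P[...,0]<530)&(P[...,1]>-400)&(P[...,1]<350)).astype(np.uint8)
    n,l,st,_=cv2.connectedComponentsWithStats(lab)
    for i in range(1,n):
        if st[i,4]>60:
            q=P[l==i]; print(c,st[i,4],((q.min(0)+q.max(0))/2).round(1),np.ptp(q,axis=0).round())
E
```

```text
clock: 29.82
eef_pos: [460.6, 314.6, 200.9]
tool_rot: [-3.14, 0.0, 1.72]
force: [0.5, -0.5, -0.6]
width: 85.5
gripper_force: 0.0
clock: 30.32
eef_pos: [462.1, 311.5, 202.5]
tool_rot: [3.141, 0.0, 1.714]
force: [-0.3, -0.2, -0.0]
width: 85.4
gripper_force: 0.0
xyz [  1.5  -0.4 130. ] ang [ 0.     0.    -0.002] t 30.32
top 303 [ 475.6 -132.8   97.7] [43. 43. 15.]
top 324 [461.9 313.3 100.5] [43. 44. 20.]
top 303 [ 474.  -207.1   97.5] [41. 43. 14.]
top 306 [ 476.9 -277.9   97.3] [43. 45. 13.]
side 159 [460.6 313.   98.7] [43. 41. 17.]
side 225 [ 473.4 -131.4   96.2] [43. 43. 12.]
side 256 [ 473.1 -204.9   95.7] [45. 43. 11.]
side 280 [ 474.2 -276.    96.2] [43. 43. 12.]
```

```bash
python3 -m creep '[{"jaw":1,"xyz":[0.5,0,30],"angular":[0,0,0]},{"jaw":1,"xyz":[0.5,0,60],"angular":[0,0,0]},{"jaw":1,"xyz":[0.5,0,88],"angular":[0,0,0]},{"jaw":1,"xyz":[0.5,0,110],"angular":[0,0,0]},{"jaw":1,"xyz":[0.5,0,124],"angular":[0,0,0]},{"jaw":1,"xyz":[0.5,0,130],"angular":[0,0,0]},{"jaw":1,"xyz":[0.5,0,130],"angular":[0,0,0]},{"jaw":1,"xyz":[0.5,0,130],"angular":[0,0,0]}]' && python3 -m creep '[{"jaw":-1,"xyz":[0,0,0],"angular":[0,0,0]},{"jaw":-1,"xyz":[0,0,0],"angular":[0,0,0]},{"jaw":-1,"xyz":[0,0,0],"angular":[0,0,0]},{"jaw":-1,"xyz":[0,0,0],"angular":[0,0,0]},{"jaw":-1,"xyz":[0,0,0],"angular":[0,0,0]},{"jaw":-1,"xyz":[0,0,0],"angular":[0,0,0]},{"jaw":-1,"xyz":[0,0,0],"angular":[0,0,0]},{"jaw":-1,"xyz":[0,0,-15],"angular":[0,0,0]},{"jaw":-1,"xyz":[0,0,-50],"angular":[0,0,0]},{"jaw":-1,"xyz":[0,0,-90],"angular":[0,0,0]},{"jaw":-1,"xyz":[0,0,-120],"angular":[0,0,0]},{"jaw":-1,"xyz":[0,0,-131],"angular":[0,0,0]}]' && python3 -c "
from h import *
delta([479.6,-350.5,203],1.599)"
```

```text
clock: 31.42
eef_pos: [462.2, 313.2, 73.0]
tool_rot: [3.14, -0.001, 1.716]
force: [0.1, 0.1, -0.3]
width: 85.4
gripper_force: 0.0
clock: 32.92
eef_pos: [462.3, 313.3, 205.3]
tool_rot: [3.139, -0.001, 1.716]
force: [1.1, 0.0, -0.7]
width: 42.8
gripper_force: 61.3
xyz [-659.3  -78.8    1.2] ang [ 0.002 -0.002  0.117] t 32.92
```

```bash
python3 -m creep '[{"jaw":-1,"xyz":[-25,-3,0],"angular":[0,0,0]},{"jaw":-1,"xyz":[-75,-9,0],"angular":[0,0,0.01]},{"jaw":-1,"xyz":[-130,-15.5,0],"angular":[0,0,0.02]},{"jaw":-1,"xyz":[-185,-22,0],"angular":[0,0,0.03]},{"jaw":-1,"xyz":[-240,-28.5,0],"angular":[0,0,0.04]},{"jaw":-1,"xyz":[-295,-35,0],"angular":[0,0,0.05]},{"jaw":-1,"xyz":[-350,-42,0],"angular":[0,0,0.06]},{"jaw":-1,"xyz":[-405,-48.5,0],"angular":[0,0,0.07]},{"jaw":-1,"xyz":[-460,-55,0],"angular":[0,0,0.08]},{"jaw":-1,"xyz":[-515,-61.5,0],"angular":[0,0,0.09]},{"jaw":-1,"xyz":[-565,-67.5,0],"angular":[0,0,0.1]},{"jaw":-1,"xyz":[-605,-72.5,0],"angular":[0,0,0.11]}]' && python3 -m creep '[{"jaw":-1,"xyz":[0,0,0],"angular":[0,0,0]},{"jaw":-1,"xyz":[0,0,0],"angular":[0,0,0]},{"jaw":-1,"xyz":[0,0,0],"angular":[0,0,0]}]'; python3 -c "
from h import *
delta([479.6,-350.5,203],1.599)"
```

```text
clock: 34.42
eef_pos: [476.4, -298.2, 202.5]
tool_rot: [-3.14, -0.0, 1.604]
force: [0.6, -0.5, -1.2]
width: 42.8
gripper_force: 61.2
clock: 34.8
eef_pos: [477.5, -294.4, 202.8]
tool_rot: [-3.141, -0.002, 1.608]
force: [0.7, 0.7, -1.9]
width: 43.0
gripper_force: 61.2
xyz [-56.1   0.1  -0.3] ang [-0.001 -0.002  0.009] t 34.8
```

```bash
python3 -m creep '[{"jaw":-1,"xyz":[-20,0,0],"angular":[0,0,0.007]},{"jaw":-1,"xyz":[-42,0,0],"angular":[0,0,0.007]},{"jaw":-1,"xyz":[-55.5,0,0],"angular":[0,0,0.007]},{"jaw":-1,"xyz":[-55.5,0,0],"angular":[0,0,0.007]},{"jaw":-1,"xyz":[-55.5,0,30],"angular":[0,0,0.007]},{"jaw":-1,"xyz":[-55.5,0,60],"angular":[0,0,0.007]},{"jaw":-1,"xyz":[-55.5,0,88],"angular":[0,0,0.007]},{"jaw":-1,"xyz":[-55.5,0,108],"angular":[0,0,0.007]},{"jaw":-1,"xyz":[-55.5,0,120],"angular":[0,0,0.007]},{"jaw":-1,"xyz":[-55.5,0,129],"angular":[0,0,0.007]},{"jaw":-1,"xyz":[-55.5,0,132],"angular":[0,0,0.007]},{"jaw":-1,"xyz":[-55.5,0,132],"angular":[0,0,0.007]}]'; python3 -c "
from h import *
delta([479.6,-350.5,68],1.599)"
```

```text
clock: 36.3
eef_pos: [479.6, -351.8, 71.6]
tool_rot: [3.141, 0.0, 1.599]
force: [0.7, -0.9, -1.7]
width: 42.9
gripper_force: 61.3
xyz [1.3 0.1 3.6] ang [ 0.  0. -0.] t 36.3
```

```bash
python3 -m creep '[{"jaw":-1,"xyz":[1,0,1.5],"angular":[0,0,0]},{"jaw":-1,"xyz":[1,0,3],"angular":[0,0,0]},{"jaw":-1,"xyz":[1,0,3],"angular":[0,0,0]},{"jaw":1,"xyz":[1,0,3],"angular":[0,0,0]},{"jaw":1,"xyz":[1,0,3],"angular":[0,0,0]},{"jaw":1,"xyz":[1,0,3],"angular":[0,0,0]},{"jaw":1,"xyz":[1,0,3],"angular":[0,0,0]},{"jaw":1,"xyz":[1,0,3],"angular":[0,0,0]},{"jaw":1,"xyz":[1,0,3],"angular":[0,0,0]},{"jaw":1,"xyz":[1,0,-8],"angular":[0,0,0]},{"jaw":1,"xyz":[1,0,-40],"angular":[0,0,0]},{"jaw":1,"xyz":[1,0,-80],"angular":[0,0,0]}]' && python3 -m creep '[{"jaw":1,"xyz":[0,0,-40],"angular":[0,0,0]},{"jaw":1,"xyz":[40,0,-60],"angular":[0,0,0]},{"jaw":1,"xyz":[100,0,-60],"angular":[0,0,0]},{"jaw":1,"xyz":[160,0,-60],"angular":[0,0,0]},{"jaw":1,"xyz":[220,0,-60],"angular":[0,0,0]},{"jaw":1,"xyz":[280,0,-60],"angular":[0,0,0]},{"jaw":1,"xyz":[340,0,-60],"angular":[0,0,0]},{"jaw":1,"xyz":[390,0,-60],"angular":[0,0,0]},{"jaw":1,"xyz":[420,0,-60],"angular":[0,0,0]},{"jaw":1,"xyz":[420,0,-60],"angular":[0,0,0]},{"jaw":1,"xyz":[420,0,-60],"angular":[0,0,0]}]' && python3 - <<'E'
from h import *
ims=[]
for c in ['top','side']:
    im,d,P=snap(c); ims.append(im[150:330,250:570] if c=='top' else im[150:350,250:570])
    lab=((P[...,2]>90)&(P[...,2]<112)&(d>0)&(P[...,0]>430)&(P[...,0]<530)&(P[...,1]>-400)&(P[...,1]<350)).astype(np.uint8)
    n,l,st,_=cv2.connectedComponentsWithStats(lab)
    for i in range(1,n):
        if st[i,4]>60:
            q=P[l==i]; print(c,st[i,4],((q.min(0)+q.max(0))/2).round(1),np.ptp(q,axis=0).round())
cv2.imwrite('pics/e.png',cv2.resize(np.vstack(ims)[...,::-1],None,fx=1.5,fy=1.5))
E
```

```text
clock: 37.8
eef_pos: [478.9, -350.4, 152.2]
tool_rot: [-3.14, -0.001, 1.599]
force: [-0.7, 0.1, -0.1]
width: 85.2
gripper_force: 0.0
clock: 39.17
eef_pos: [467.7, 68.3, 211.8]
tool_rot: [3.141, 0.0, 1.598]
force: [-0.3, -0.7, -0.3]
width: 85.4
gripper_force: 0.0
top 301 [ 475.6 -132.6   97.5] [43. 43. 15.]
top 301 [ 473.8 -206.6   98. ] [41. 43. 14.]
top 303 [ 476.9 -277.8   97.6] [42. 43. 13.]
top 307 [ 479.6 -349.5   97.9] [41. 44. 14.]
side 225 [ 473.3 -132.    96. ] [43. 43. 12.]
side 256 [ 473.3 -205.    95.9] [44. 44. 12.]
side 278 [ 474.9 -276.1   95.9] [42. 42. 12.]
side 311 [ 479.3 -347.8   95.6] [48. 44. 11.]
```

View pics/e.png

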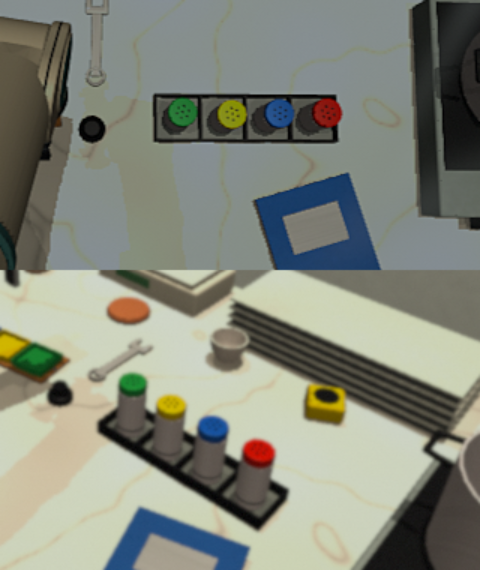

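All four stand upright in the new rack, left to right green, yellow, blue, red (top crop x 182, 232, 279, 326). Each is within about 3 mm of its compartment's centre, and the arm is clear.

```bash
python3 -c "
from cell import ctrl
print(ctrl.finish_job())"
```

```text
the job is handed in; nothing more can be done
None
```

The job is handed in after about 39 s of robot time: all four shakers stand upright and released in the new rack in reverse order (green, yellow, blue, red from the left), each measured within about 3 mm of its compartment's centre; the hand-in returned no verdict.

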